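# Find the open sleeve with the probe pin

### The job

Check which of the two flanged pipe sleeves on the shelf is open all the way through: with the brass probe pin, probe the left-hand sleeve (left as seen from the robot) as deep as it will go, then the right-hand one in the same way. Then leave the pin standing in the sleeve that is open, fully home with its collar resting on the rim.

Things in the scene. Friction and masses are not known exactly. Their poses are not given: they have to be found in the camera images.
- pin_grip (a point): Centre of the grip of the loose brass probe pin (0.18 kg), upright in a dark bracket 58 mm high. From below: tapered shank 12 mm thick, 54 mm long; collar 48 mm wide, 5 mm thick; round grip 18 mm thick, 56 mm high. This point is 28 mm below the top, 33 mm above the collar's underside, 87 mm above the tip; z runs up the pin. Lift it 60 mm straight up to clear the bracket.
- left_mouth (a point): Left-hand (+y) sleeve: fixed steel tube 60 mm high, 46 mm outside, bore 28 mm, on a square flange 80 mm wide. This point: bore centre at the top rim, z up. One sleeve, left or right by the draw, is open to the shelf: the pin sinks until its collar rests on the rim, tip 54 mm down. The other is blanked 24 mm below the rim: the pin stops there, collar 30 mm above the rim.
- right_mouth (a point): Right-hand (-y) sleeve, outwardly the same as the left-hand one and with the same sizes; this point is the centre of its bore at the top rim, z up. It is the open one whenever the left is blanked, and the blanked one whenever the left is open.
There are look-alikes about, which are no part of the job. There is more than one size of the part that bears pin_grip; the job needs the largest.

How it is judged (in metres and radians):
On the way, in this order (a step that is already met when the one before it is completed fails the run):
1. the pin's tip has been at least 17 mm deep in the left-hand sleeve (z of pin_grip in the frame of left_mouth below 0.07 m and horizontal distance between pin_grip and left_mouth below 0.018 m and angle between pin_grip's own z axis and vertical below 0.26 rad), for 0.1 s.
2. then the pin's tip has been at least 17 mm deep in the right-hand sleeve (z of pin_grip in the frame of right_mouth below 0.07 m and horizontal distance between pin_grip and right_mouth below 0.018 m and angle between pin_grip's own z axis and vertical below 0.26 rad), for 0.1 s.
At the end, for the whole second after the job is handed in: The pin stands in the open sleeve, its collar within 7 mm of the rim, its grip's centre within 18 mm of the bore's axis and within 10 degrees of upright (((z of pin_grip in the frame of left_mouth below 0.04 m and horizontal distance between pin_grip and left_mouth below 0.018 m) or (z of pin_grip in the frame of right_mouth below 0.04 m and horizontal distance between pin_grip and right_mouth below 0.018 m)) and angle between pin_grip's own z axis and vertical below 0.17 rad); the robot touches nothing.
It also fails if it takes over 51 s, if anything falls off the work surface, if the arm or the gripper's body presses on something with over 40 N, if the wrist force passes 120 N, or if a joint passes its speed limit or range.

### The arm

A 7-joint arm with a two-finger parallel gripper is mounted at the origin on the work surface. World frame = base frame: x ahead of the robot, y to its left, z up, the work surface at z = 0. Lengths are in mm, angles in rad, forces in N, time in s.
With the tool pointing down it reaches from about 425 to 975 mm from the base axis. Payload 16.7 kg.
Tool frame: the origin (TCP) lies at the very end of the fingers, on their centre line; the grasp point (between the pads) lies 19 mm behind it; z points along the fingers, y is the direction in which the jaws open and shut (so a half turn about z gives the same grasp; the last joint's range is limited). The gripper opens to 85 mm and grips with 20 to 120 N. Pads are 22 mm wide; open, the fingers measure 114 mm over their backs; the gripper's body (76 mm by 85 mm) begins 54 mm behind the grasp point. The pads swing forward as they close: fully open they stand 13 mm farther back than shut.
Start: joints at [-1.306, 0.426, 0.074, 1.606, -0.034, 1.111, -0.067], TCP at [271.412, 617.99, 231.302] pointing down, gripper open.
Joint ranges: [-2.85, 2.85], [-0.5, 2.14], [-1.23, 1.37], [0.21, 2.46], [-1.02, 4.16], [0.16, 2.05], [-2.73, 2.73]. Speed limits (rad/s): [1.89, 1.89, 2.39, 2.39, 3.01, 3.01, 3.01].

### API

Orientations are given as a rotation vector (axis times angle).
In Python, from rig import telemetry, viewer, r, finder gives the robot as it stands. The module is installed in compiled form; this text tells all that it offers.
- The arm moves only by the tool move_arm, never from a script. Its arguments are lists of equal length, an entry for each row: "linear": the shift along the world's x, y, z in units of 25 mm (1.0 is 25 mm), a list of three; "twist": the turn, a rotation vector about the world's x, y, z in units of 5 degrees (1.0 is 5 degrees), a list of three; "grip": the opening, from -1 (shut) to 1 (fully open). A call has exactly 8 rows; each row is the pose to reach, as a shift and turn from the pose commanded when the call began; what a row does not reach only later rows make up. A row lasts 1/10 s, in which the tool goes at most 50 mm and 8.59 degrees, less where a joint would pass 70% of its speed; a pose out of reach is approached as far as the arm can. A call with a gripper value outside its range is refused whole. The fingers move at their own pace and stop on an object; "squeeze" is the grip in N (left out, the last holds). Time passes only in rows, so rows that repeat a pose let the fingers close, or fill a call up. It gives the time, the measured TCP pose, the force and the opening at its end, in the units of the state.
- telemetry.observe(): the state, without advancing time (a new reading comes with each control period).
- viewer.snapshot(name): name is "scene" or "side" or "wrist"; returns the picture (420x560x3 uint8, red, green, blue); there is no depth.
- viewer.camera_info(name): a dict with "fx", "fy", "cx", "cy" (pixels), "camera_from_world" (4x4, takes a point from world to camera coordinates). Camera axes: x right, y down, z forward; pixel columns grow to the right and rows downward; lengths in mm; the calibration is good to about 2 mm. A picture is of the moment at which its call begins: read the wrist's pose just before it. camera_info takes no time and is no camera call; for the wrist camera it gives the pose at the moment of the call.
- r.sign_off(): hands the job in, once; it reports no verdict.
Trained networks look in the newest picture that a camera, given by its name, has taken for a name from the list of things; names that differ only in an ending like _2 or _b are one class to them, and where a whole thing is asked for, a point or a joint stands for the part that bears it (a point fixed in the world has none). Each returns a list of dicts, best first, with "conf" (0 to 1); they miss things now and then, are a little off and sometimes report something else, mostly with a low value. They report only what shows in the picture. A call takes as long as a camera call. They do not tell look-alikes from the thing itself.
- finder.silhouettes(camera, label): "region" (420x560 bool, what is visible of it) and "xy" ([column, row] in pixels, amid what is visible of it).
The state is a dict: "t": time; "joint_pos": joint angles; "qd": joint speeds; "joint_efforts": joint torques, N m; "eef_pos": TCP position; "ee_rot": TCP orientation; "ft_force": force on the tool from outside, world axes, zero at the start; "ft_torque": the same for the moment, N m; "finger_gap": finger opening in mm.
Only numpy, scipy, OpenCV 4.12 (cv2) and the standard library are available. Lean on these libraries where they do the work, as an engineer would, in place of code of your own. Each camera call takes 0.05 s, during which the arm holds its last target.

## Working session

There is one attempt and no reset: what is moved stays moved. The work goes in short steps, Python scripts to look and compute and a tool call to move; the robot and the scene stay as the last step left them, time stands still between calls to the robot, and variables do not carry over. Pictures are saved under pics/ and viewed, and the job is handed in when it is done.

Besides the shell and the picture viewer there is one more tool, called after "Request:" as name(argument=value, ...) on one line, values as JSON. move_arm: Moves the arm, as the interface text tells. Its arguments: {"type":"object","properties":{"linear":{"type":"array"},"twist":{"type":"array"},"grip":{"type":"array"},"squeeze":{"type":"number"}},"required":["linear","twist","grip"]}

```bash
mkdir -p pics
cat > h.py <<'E'
from rig import telemetry, viewer, r, finder
import numpy as np, cv2
def snap(c,n):
    im=viewer.snapshot(c); cv2.imwrite(f'pics/{n}.png',cv2.cvtColor(np.asarray(im),cv2.COLOR_RGB2BGR)); return im
def onz(c,uv,z,info=None):
    k=info or viewer.camera_info(c); T=np.array(k["camera_from_world"]); R=T[:3,:3]; o=-R.T@T[:3,3]
    d=R.T@np.array([(uv[0]-k["cx"])/k["fx"],(uv[1]-k["cy"])/k["fy"],1]); s=(z-o[2])/d[2]; return o+s*d
def proj(c,p,info=None):
    k=info or viewer.camera_info(c); T=np.array(k["camera_from_world"]); q=T[:3,:3]@np.array(p)+T[:3,3]
    return np.array([k["fx"]*q[0]/q[2]+k["cx"],k["fy"]*q[1]/q[2]+k["cy"]])
def ray(c,uv):
    k=viewer.camera_info(c); T=np.array(k["camera_from_world"]); R=T[:3,:3]
    d=R.T@np.array([(uv[0]-k["cx"])/k["fx"],(uv[1]-k["cy"])/k["fy"],1]); return -R.T@T[:3,3], d/np.linalg.norm(d)
def tri(a,b):
    A=np.zeros((3,3));y=np.zeros(3)
    rs=[a,b]
    for o,d in rs:
        P=np.eye(3)-np.outer(d,d);A+=P;y+=P@o
    x=np.linalg.solve(A,y); return x,[np.linalg.norm((np.eye(3)-np.outer(d,d))@(x-o)) for o,d in rs]
E
python3 - <<'E'
from h import *
print(telemetry.observe())
for c in("scene","side","wrist"):
    snap(c,c+"0")
    k=viewer.camera_info(c);T=np.array(k["camera_from_world"]);print(c,k["fx"],(-T[:3,:3].T@T[:3,3]).round(),T[2,:3].round(2))
    for l in("pin_grip","left_mouth","right_mouth"):
        for d in finder.silhouettes(c,l):
            ys,xs=np.where(d["region"]);print(l,round(d["conf"],2),np.round(d["xy"]),xs.min(),xs.max(),ys.min(),ys.max())
print(telemetry.observe()["t"])
E
```

```text
{'t': 0.0, 'joint_pos': array([-1.30652305,  0.42677543,  0.07382665,  1.60661874, -0.03411545,
        1.11073487, -0.06712176]), 'qd': array([ 0.00133014,  0.00029587, -0.00058043,  0.00092989,  0.00096837,
        0.0003177 ,  0.00036111]), 'joint_efforts': array([-1.48676289e-03, -9.49807549e+01,  3.75976861e+00, -4.63526773e+01,
        1.89623865e-02,  1.00099071e-02,  2.76775125e-05]), 'eef_pos': array([271.24407782, 617.67117013, 230.57569056]), 'ee_rot': array([-6.45347254e-01, -3.07440070e+00,  1.98474160e-03]), 'ft_force': array([ 0.1529484 ,  0.30101957, -0.58717157]), 'ft_torque': array([ 0.0045248 , -0.03301452, -0.02593615]), 'finger_gap': 84.98830116544937}
scene 489.6152124902262 [1072.  418.  715.] [-0.54 -0.47 -0.69]
pin_grip 0.82 [327. 202.] 318 335 183 216
pin_grip 0.63 [292. 213.] 277 302 194 240
pin_grip 0.56 [236. 241.] 227 245 224 256
left_mouth 0.64 [373. 274.] 343 404 246 300
right_mouth 0.9 [200. 168.] 176 222 147 188
side 438.23015276157207 [ 203. -543.  580.] [ 0.42  0.68 -0.59]
pin_grip 0.88 [231. 240.] 221 240 220 258
pin_grip 0.77 [282. 215.] 268 292 192 240
pin_grip 0.58 [333. 222.] 325 342 201 237
left_mouth 0.93 [224. 202.] 204 244 180 219
right_mouth 0.83 [369. 344.] 333 405 311 380
right_mouth 0.29 [282. 216.] 268 292 191 242
wrist 357.6174461070703 [209. 646. 374.] [ 0.24 -0.11 -0.96]
0.6
```

View pics/scene0.png

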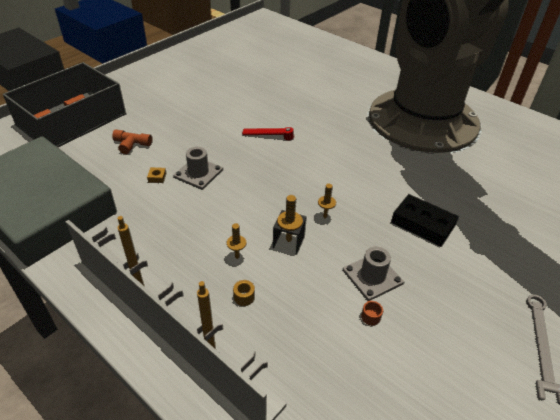

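View pics/side0.png

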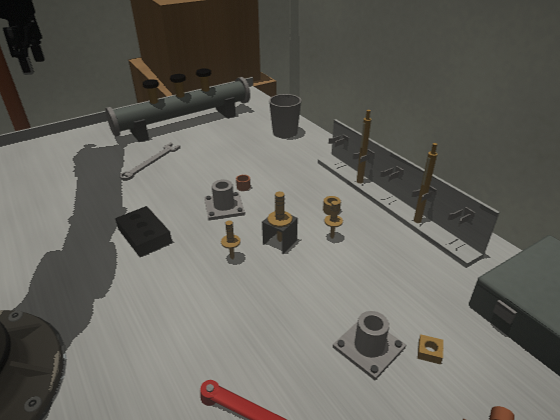

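View pics/wrist0.png

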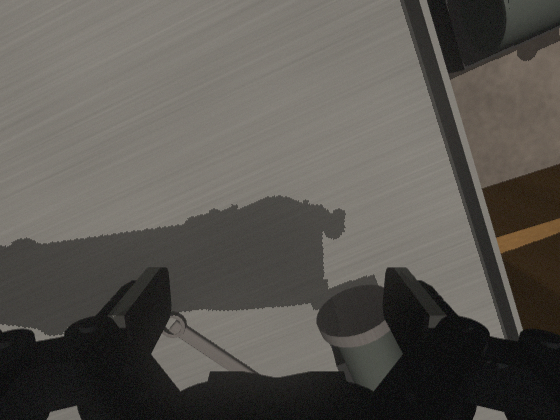

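Scene and side views agree. The largest pin sits in the dark bracket at scene (291,213) / side (282,215). The left sleeve is at scene (375,265) / side (223,195) and the right sleeve at scene (198,163) / side (372,335). Next I'll zoom in to locate the features.

Run:
```python
import cv2,numpy as np
def crop(n,cs):
    im=cv2.imread(f'pics/{n}0.png'); o=[]
    for u,v in cs: o.append(cv2.resize(im[v-22:v+23,u-22:u+23],(260,260),interpolation=cv2.INTER_CUBIC))
    return np.hstack(o)
cv2.imwrite('pics/z0.png',np.vstack([crop('scene',[(290,218),(375,262),(198,163)]),crop('side',[(280,216),(223,195),(372,332)])]))
```

```text
(no output)
```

View pics/z0.png

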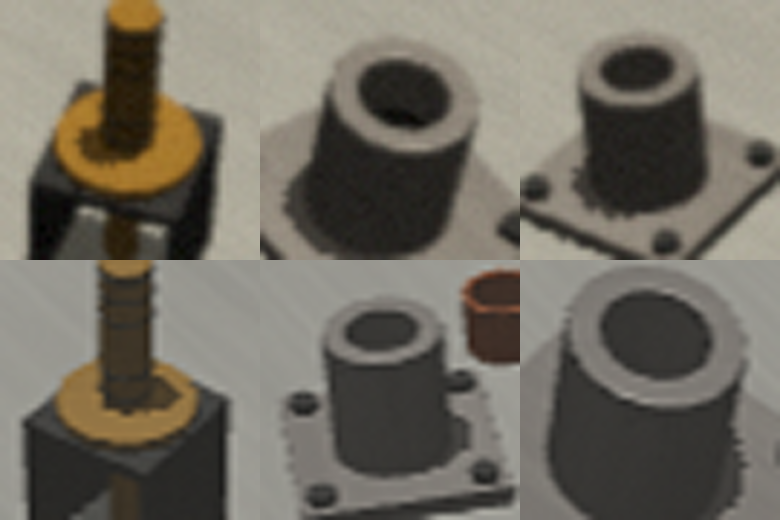

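Run:
```python
from h import *
for n,a,b in(("collar",(290,220),(279.6,218.2)),("L",(377.3,256),(221.7,184.9)),("R",(196.2,152.5),(373.3,322.9)),("top",(291,197.5),(279.5,193.5))):
    x,e=tri(ray("scene",a),ray("side",b)); print(n,x.round(1),np.round(e,1),onz("scene",a,x[2]).round(1),np.hypot(*x[:2]).round())
s=telemetry.observe();print(s["t"],s["eef_pos"])
from scipy.spatial.transform import Rotation as Ro
print(Ro.from_rotvec(s["ee_rot"]).as_matrix().round(3))
```

```text
collar [564.9  21.6  60.8] [0. 0.] [564.9  21.6  60.8] 565.0
L [525.8 190.6  58.7] [0.6 0.6] [526.5 190.3  58.7] 559.0
R [ 545.1 -262.9   58.1] [0.2 0.2] [ 544.9 -262.8   58.1] 605.0
top [565.3  21.4 118.6] [0.3 0.3] [565.5  21.3 118.6] 566.0
0.6 [271.4001349  617.98644064 231.30437384]
[[-0.916  0.402 -0.   ]
 [ 0.402  0.916 -0.   ]
 [ 0.    -0.    -1.   ]]
```

Run:
```python
from h import *
for n,a,b in(("s1",(327,202),(231,240)),("s2",(236,241),(333,222)),("s1x",(327,202),(333,222)),):
    x,e=tri(ray("scene",a),ray("side",b)); print(n,x.round(1),np.round(e,1))
```

```text
s1 [463.7  33.3  44.5] [0.1 0.1]
s2 [659.3 -27.1  42.6] [0.4 0.4]
s1x [574.2   4.1  90.9] [85.9 85.9]
```

Request:
move_arm(linear=[[0.3,-0.6,0],[0.9,-1.8,-0.1],[1.7,-3.45,-0.2],[2.5,-5.1,-0.4],[3.35,-6.8,-0.6],[4.2,-8.5,-0.8],[5.05,-10.2,-1.0],[5.9,-11.9,-1.2]], twist=[[0,0,0],[0,0,0],[0,0,0],[0,0,0],[0,0,0],[0,0,0],[0,0,0],[0,0,0]], grip=[1,1,1,1,1,1,1,1])

```text
t: 1.4
eef_pos: [419.5, 317.9, 201.4]
ee_rot: [0.646, 3.074, 0.001]
ft_force: [0.8, -0.1, 0.2]
finger_gap: 85.1
```

```bash
python3 -c "
from h import *
s=telemetry.observe();print(s['t'],s['eef_pos'],s['ee_rot'],s['joint_pos'].round(2))"
```

```text
1.4 [419.54953032 317.8938418  201.4125327 ] [6.46175253e-01 3.07417597e+00 7.99549803e-04] [-0.94  0.22  0.19  1.98 -0.05  0.95  0.44]
```

Request:
move_arm(linear=[[0.8,-1.6,0],[1.65,-3.35,0],[2.5,-5.1,0],[3.35,-6.85,0],[4.2,-8.6,0],[5.0,-10.3,0],[5.6,-11.5,0],[5.84,-11.96,0]], twist=[[0,0,0.6],[0,0,1.2],[0,0,1.8],[0,0,2.4],[0,0,3],[0,0,3.6],[0,0,4.2],[0,0,4.74]], grip=[1,1,1,1,1,1,1,1])

```text
t: 2.2
eef_pos: [565.5, 16.8, 201.5]
ee_rot: [0.004, 3.141, -0.002]
ft_force: [-0.8, 0.6, -0.2]
finger_gap: 85.3
```

```bash
python3 -c "
from h import *
s=telemetry.observe();print(s['t'],s['eef_pos'],s['ee_rot'],s['joint_pos'].round(2))
snap('wrist','w1')
for p in ((565,21.5,119),(565,21.5,63)): print(proj('wrist',p))
s=telemetry.observe();print(s['t'],s['eef_pos'])
"
```

```text
2.2 [565.52571069  16.83695299 201.52136737] [ 4.44254665e-03  3.14094021e+00 -1.57291212e-03] [-0.41  0.29  0.32  1.9  -0.11  0.97  1.53]
[284.12423143 218.97214821]
[282.83870253 199.01968952]
2.25 [565.7935901   16.37737606 201.47706211]
```

View pics/w1.png

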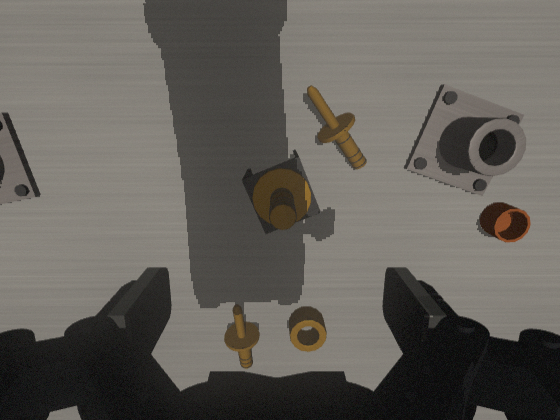

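Request:
move_arm(linear=[[-0.07,0.2,-0.3],[-0.07,0.2,-1.0],[-0.07,0.2,-1.9],[-0.07,0.2,-2.6],[-0.07,0.2,-3.0],[-0.07,0.2,-3.0],[-0.07,0.2,-3.0],[-0.07,0.2,-3.0]], twist=[[0,0,0],[0,0,0],[0,0,0],[0,0,0],[0,0,0],[0,0,0],[0,0,0],[0,0,0]], grip=[1,1,1,1,1,1,1,1])

```text
t: 3.05
eef_pos: [563.6, 26.8, 127.2]
ee_rot: [0.0, 3.14, 0.0]
ft_force: [0.7, -0.9, 0.3]
finger_gap: 85.6
```

```bash
python3 -c "
from h import *
s=telemetry.observe();print(s['t'],s['eef_pos'],s['ee_rot'],s['joint_pos'].round(2))
snap('wrist','w2')
for p in ((564,21.5,119),(564,21.5,63)): print(proj('wrist',p))
snap('scene','s2')
s=telemetry.observe();print(s['t'],s['eef_pos'])
"
```

```text
3.05 [563.55672606  26.81005239 127.16485746] [2.15632498e-04 3.14040875e+00 4.84314089e-04] [-0.4   0.38  0.3   1.97 -0.15  0.82  1.55]
[264.52805615 268.3181764 ]
[267.53829142 229.52544446]
3.15 [563.53528999  26.63105543 127.05337696]
```

View pics/w2.png

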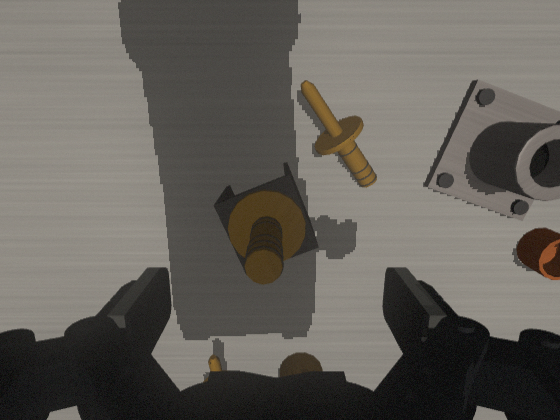

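View pics/s2.png

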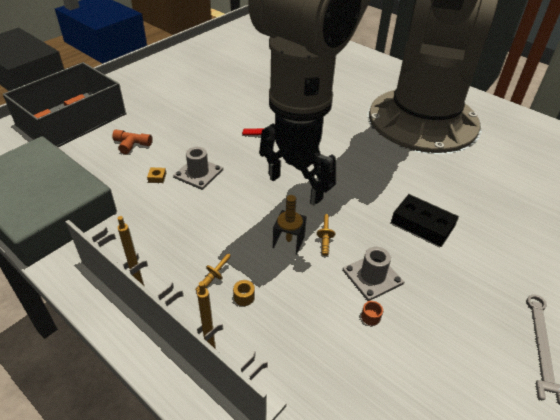

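Request:
move_arm(linear=[[0.02,-0.2,0],[0.02,-0.2,-0.4],[0.02,-0.2,-1.0],[0.02,-0.2,-1.6],[0.02,-0.2,-2.0],[0.02,-0.2,-2.0],[0.02,-0.2,-2.0],[0.02,-0.2,-2.0]], twist=[[0,0,0],[0,0,0],[0,0,0],[0,0,0],[0,0,0],[0,0,0],[0,0,0],[0,0,0]], grip=[1,1,1,1,1,1,-1,-1], squeeze=60)

```text
t: 3.95
eef_pos: [564.0, 21.5, 76.8]
ee_rot: [0.0, 3.141, 0.0]
ft_force: [0.2, -0.5, 0.1]
finger_gap: 59.2
```

Request:
move_arm(linear=[[0,0,0],[0,0,0],[0,0,0],[0,0,0],[0,0,0],[0,0,0],[0,0,0],[0,0,0]], twist=[[0,0,0],[0,0,0],[0,0,0],[0,0,0],[0,0,0],[0,0,0],[0,0,0],[0,0,0]], grip=[-1,-1,-1,-1,-1,-1,-1,-1])

```text
t: 4.75
eef_pos: [563.9, 21.6, 76.7]
ee_rot: [0.0, 3.141, 0.0]
ft_force: [0.1, -0.2, 5.9]
finger_gap: 16.6
```

```bash
python3 -c "
from h import *
s=telemetry.observe();print(s['t'],s['eef_pos'],s['ee_rot'],s['finger_gap'],s['ft_force'])
snap('side','d3')
"
```

```text
4.75 [563.87213021  21.57390283  76.71058563] [2.97692002e-04 3.14111283e+00 3.08919819e-04] 16.584216641309762 [ 0.14681305 -0.19437221  5.86309405]
```

View pics/d3.png

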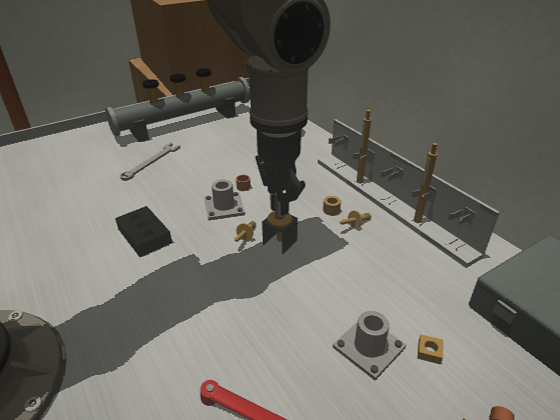

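Request:
move_arm(linear=[[0,0,0.2],[0,0,0.6],[0,0,1.2],[0,0,1.8],[0,0,2.5],[0,0,3.1],[0,0,3.4],[0,0,3.4]], twist=[[0,0,0],[0,0,0],[0,0,0],[0,0,0],[0,0,0],[0,0,0],[0,0,0],[0,0,0]], grip=[-1,-1,-1,-1,-1,-1,-1,-1])

```text
t: 5.6
eef_pos: [564.3, 21.6, 162.9]
ee_rot: [0.0, 3.139, 0.001]
ft_force: [0.6, 0.2, -2.3]
finger_gap: 16.4
```

```bash
python3 -c "
from h import *
s=telemetry.observe();print(s['t'],s['eef_pos'],s['ee_rot'],s['finger_gap'],s['ft_force'])
a=snap('side','d4');b=snap('scene','s4')
p=s['eef_pos']
o=[]
for c,im in(('side',a),('scene',b)):
    im=np.ascontiguousarray(im)
    for dz in (-14,-73): # collar top, tip
        q=proj(c,p+[0,0,dz]);print(c,dz,q.round(1))
    u,v=proj(c,p+[0,0,-30]).astype(int)
    o.append(cv2.resize(im[v-45:v+45,u-45:u+45],(400,400),interpolation=cv2.INTER_CUBIC));print(u,v)
cv2.imwrite('pics/z4.png',np.hstack(o)[:,:,::-1])
"
```

```text
5.6 [564.29759919  21.57310849 162.88048081] [3.53928932e-04 3.13931694e+00 8.92411226e-04] 16.355501002433947 [ 0.57923786  0.15355763 -2.27170792]
side -14 [279.1 179.9]
side -73 [279.3 206.2]
279 187
scene -14 [292.3 184.5]
scene -73 [290.9 208.7]
291 191
```

View pics/z4.png

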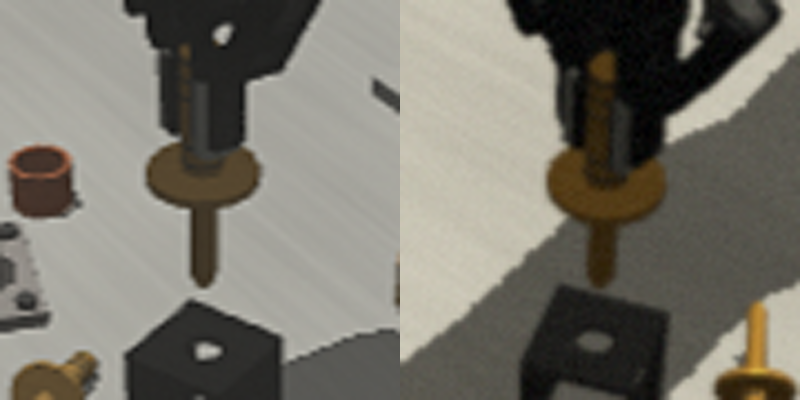

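Request:
move_arm(linear=[[-0.1,0.4,0],[-0.3,1.4,0],[-0.7,3.1,0],[-1.1,4.8,0],[-1.4,6.2,0],[-1.52,6.76,0],[-1.52,6.76,0],[-1.52,6.76,0]], twist=[[0,0,0],[0,0,0],[0,0,0],[0,0,0],[0,0,0],[0,0,0],[0,0,0],[0,0,0]], grip=[-1,-1,-1,-1,-1,-1,-1,-1])

```text
t: 6.5
eef_pos: [525.4, 190.1, 160.8]
ee_rot: [0.0, -3.141, 0.001]
ft_force: [0.0, 0.1, -2.8]
finger_gap: 16.4
```

```bash
cat > look.py <<'E'
from h import *
import sys
n=sys.argv[1]
s=telemetry.observe();print(s['t'],s['eef_pos'].round(1),s['ee_rot'].round(3),s['finger_gap'].round(1),s['ft_force'].round(1))
a=snap('side','d'+n);b=snap('scene','s'+n)
p=s['eef_pos'];o=[]
for c,im in(('side',a),('scene',b)):
    im=np.ascontiguousarray(im)
    u,v=proj(c,p+[0,0,-50]).astype(int)
    o.append(cv2.resize(im[max(v-45,0):v+45,u-45:u+45],(400,400),interpolation=cv2.INTER_CUBIC))
    print(c,u-45,max(v-45,0),'tip',proj(c,p+[0,0,-73]).round(1))
cv2.imwrite(f'pics/z{n}.png',np.hstack(o)[:,:,::-1])
E
python3 look.py 5
```

```text
Traceback (most recent call last):
  File "look.py", line 4, in <module>
    s=telemetry.observe();print(s['t'],s['eef_pos'].round(1),s['ee_rot'].round(3),s['finger_gap'].round(1),s['ft_force'].round(1))
                                                                                  ^^^^^^^^^^^^^^^^^^^^^
AttributeError: 'float' object has no attribute 'round'
```

```bash
sed -i "s/s\['finger_gap'\].round(1)/round(s['finger_gap'],1)/" look.py; python3 look.py 5
```

```text
6.5 [525.4 190.1 160.8] [ 0.000e+00 -3.141e+00  1.000e-03] 16.4 [ 0.   0.1 -2.8]
side 174 119 tip [220.7 173.7]
scene 337 190 tip [380.3 244.6]
```

View pics/z5.png

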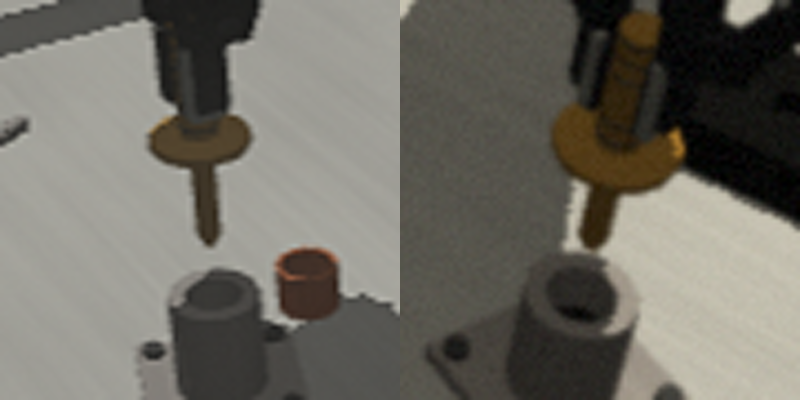

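Request:
move_arm(linear=[[0.01,0,-0.3],[0.01,0,-0.8],[0.01,0,-1.3],[0.01,0,-1.7],[0.01,0,-1.85],[0.01,0,-1.9],[0.01,0,-1.95],[0.01,0,-1.95]], twist=[[0,0,0],[0,0,0],[0,0,0],[0,0,0],[0,0,0],[0,0,0],[0,0,0],[0,0,0]], grip=[-1,-1,-1,-1,-1,-1,-1,-1])

```text
t: 7.4
eef_pos: [526.1, 190.6, 112.7]
ee_rot: [0.0, 3.141, 0.0]
ft_force: [-0.1, 0.8, -2.9]
finger_gap: 16.4
```

```bash
python3 look.py 6
```

```text
7.4 [526.1 190.6 112.7] [0.    3.141 0.   ] 16.4 [-0.1  0.8 -2.9]
side 176 138 tip [222.8 192.2]
scene 332 209 tip [375.8 262.9]
```

View pics/z6.png

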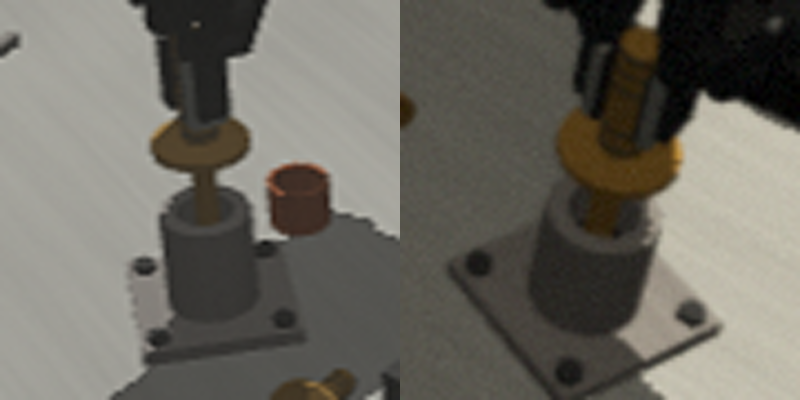

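The pin is in the bore, about 20 mm deep and centred, with no contact yet. I'll go on slowly to the depth of the blank.

Request:
move_arm(linear=[[0,0,-0.05],[0,0,-0.1],[0,0,-0.15],[0,0,-0.2],[0,0,-0.25],[0,0,-0.3],[0,0,-0.3],[0,0,-0.3]], twist=[[0,0,0],[0,0,0],[0,0,0],[0,0,0],[0,0,0],[0,0,0],[0,0,0],[0,0,0]], grip=[-1,-1,-1,-1,-1,-1,-1,-1])

```text
t: 8.3
eef_pos: [528.2, 191.0, 107.6]
ee_rot: [0.001, 3.137, 0.003]
ft_force: [-2.0, -2.4, 31.5]
finger_gap: 16.5
```

Contact came at 31 N, with TCP z at 107.6 and the tip about 25 mm below the rim, so the left sleeve is blanked. I'll lift out and go to the right sleeve.

Request:
move_arm(linear=[[0,0,0.2],[0,0,0.6],[0,0,1.2],[0,0,1.8],[0,0,2.3],[0,0,2.5],[0,0,2.5],[0,0,2.5]], twist=[[0,0,0],[0,0,0],[0,0,0],[0,0,0],[0,0,0],[0,0,0],[0,0,0],[0,0,0]], grip=[-1,-1,-1,-1,-1,-1,-1,-1])

```text
t: 9.1
eef_pos: [525.6, 190.4, 167.1]
ee_rot: [-0.0, -3.141, 0.0]
ft_force: [-1.2, 0.2, -1.9]
finger_gap: 16.7
```

Request:
move_arm(linear=[[0,-0.4,0],[0.1,-1.4,0],[0.15,-2.8,0],[0.2,-4.3,0],[0.25,-5.8,0],[0.3,-7.3,0],[0.35,-8.6,0],[0.4,-9.6,0]], twist=[[0,0,0],[0,0,0],[0,0,0],[0,0,0],[0,0,0],[0,0,0],[0,0,0],[0,0,0]], grip=[-1,-1,-1,-1,-1,-1,-1,-1])

```text
t: 9.9
eef_pos: [535.1, -52.6, 167.2]
ee_rot: [-0.004, -3.141, 0.001]
ft_force: [0.4, 0.7, -2.1]
finger_gap: 16.6
```

Request:
move_arm(linear=[[0.05,-1.0,0],[0.1,-2.4,0],[0.15,-3.9,0],[0.2,-5.4,0],[0.3,-6.8,0],[0.35,-7.9,0],[0.36,-8.45,0],[0.36,-8.54,0]], twist=[[0,0,0],[0,0,0],[0,0,0],[0,0,0],[0,0,0],[0,0,0],[0,0,0],[0,0,0]], grip=[-1,-1,-1,-1,-1,-1,-1,-1])

```text
t: 10.7
eef_pos: [543.8, -265.1, 167.0]
ee_rot: [-0.005, -3.14, 0.001]
ft_force: [-1.4, 0.3, -3.3]
finger_gap: 16.3
```

```bash
python3 look.py 7;python3 -c "
from h import *
print(telemetry.observe()['joint_pos'].round(2))"
```

```text
10.7 [ 543.8 -265.1  167. ] [-5.00e-03 -3.14e+00  1.00e-03] 16.3 [-1.4  0.3 -3.3]
side 333 251 tip [376.6 308. ]
scene 148 84 tip [194.3 138.4]
[ 0.02  0.4   0.41  1.85 -0.2   0.93  2.09]
```

View pics/z7.png

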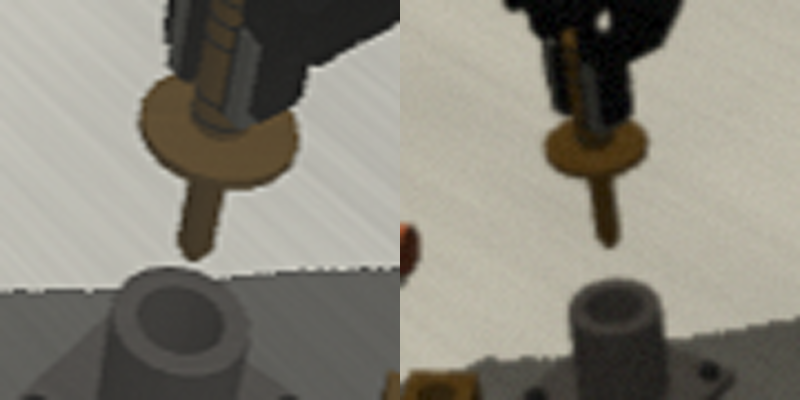

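Request:
move_arm(linear=[[0,0,-0.2],[0,0,-0.6],[0,0,-1.1],[0,0,-1.6],[0,0,-1.9],[0,0,-2.1],[0,0,-2.2],[0,0,-2.2]], twist=[[0,0,0],[0,0,0],[0,0,0],[0,0,0],[0,0,0],[0,0,0],[0,0,0],[0,0,0]], grip=[-1,-1,-1,-1,-1,-1,-1,-1])

```text
t: 11.6
eef_pos: [544.9, -263.1, 112.3]
ee_rot: [-0.001, -3.141, 0.0]
ft_force: [0.3, 0.7, -2.2]
finger_gap: 16.3
```

```bash
python3 look.py 8
```

```text
11.6 [ 544.9 -263.1  112.3] [-1.000e-03 -3.141e+00  0.000e+00] 16.3 [ 0.3  0.7 -2.2]
side 328 276 tip [371.6 331.1]
scene 150 105 tip [196.9 159.2]
```

View pics/z8.png

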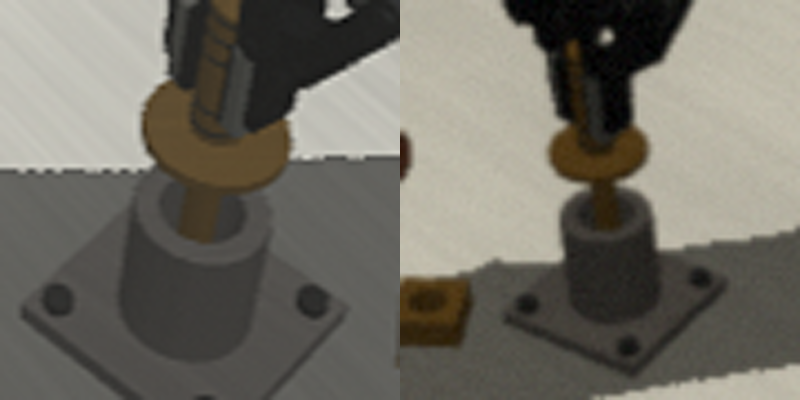

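The pin is centred in the right bore. I'll probe past 24 mm.

Request:
move_arm(linear=[[0,0,-0.05],[0,0,-0.1],[0,0,-0.15],[0,0,-0.2],[0,0,-0.25],[0,0,-0.3],[0,0,-0.35],[0,0,-0.35]], twist=[[0,0,0],[0,0,0],[0,0,0],[0,0,0],[0,0,0],[0,0,0],[0,0,0],[0,0,0]], grip=[-1,-1,-1,-1,-1,-1,-1,-1])

```text
t: 12.5
eef_pos: [544.8, -263.0, 103.6]
ee_rot: [-0.0, -3.141, 0.0]
ft_force: [0.6, 0.9, -2.0]
finger_gap: 16.4
```

It goes freely past the blank depth with no force, so the right sleeve is open. Down to the collar.

Request:
move_arm(linear=[[0,0,-0.2],[0,0,-0.5],[0,0,-0.75],[0,0,-0.85],[0,0,-0.9],[0,0,-0.95],[0,0,-1.0],[0,0,-1.0]], twist=[[0,0,0],[0,0,0],[0,0,0],[0,0,0],[0,0,0],[0,0,0],[0,0,0],[0,0,0]], grip=[-1,-1,-1,-1,-1,-1,-1,-1])

```text
t: 13.3
eef_pos: [545.0, -263.1, 78.9]
ee_rot: [0.0, 3.141, -0.0]
ft_force: [-0.8, 0.6, -2.0]
finger_gap: 16.6
```

```bash
python3 look.py 9
```

```text
13.3 [ 545.  -263.1   78.9] [ 0.     3.141 -0.   ] 16.6 [-0.8  0.6 -2. ]
side 325 290 tip [369.1 344.9]
scene 152 117 tip [198.2 171. ]
```

View pics/z9.png

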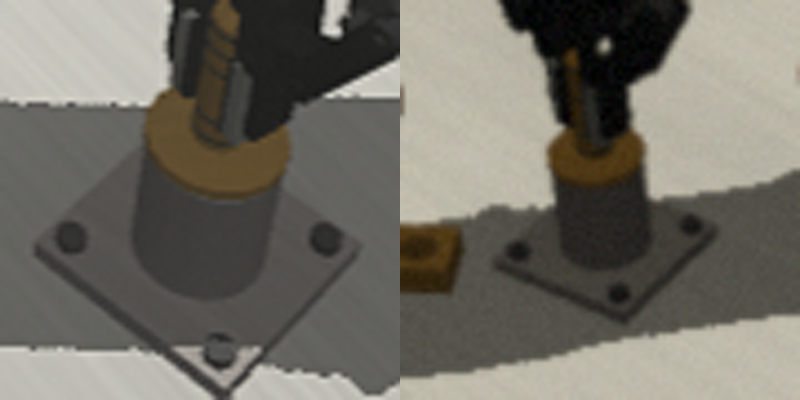

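Nearly seated and looks centred. I'll lower the last few mm to contact.

Request:
move_arm(linear=[[0,0,-0.03],[0,0,-0.06],[0,0,-0.09],[0,0,-0.12],[0,0,-0.14],[0,0,-0.14],[0,0,-0.14],[0,0,-0.14]], twist=[[0,0,0],[0,0,0],[0,0,0],[0,0,0],[0,0,0],[0,0,0],[0,0,0],[0,0,0]], grip=[-1,-1,-1,-1,-1,-1,-1,-1])

```text
t: 14.2
eef_pos: [544.9, -263.3, 78.3]
ee_rot: [0.001, 3.14, 0.001]
ft_force: [-19.5, 10.1, 53.2]
finger_gap: 16.6
```

Seated: contact at z 78.3, as predicted. I'll relieve the pressure, then open.

Request:
move_arm(linear=[[0,0,0.05],[0,0,0.12],[0,0,0.12],[0,0,0.12],[0,0,0.12],[0,0,0.12],[0,0,0.12],[0,0,0.12]], twist=[[0,0,0],[0,0,0],[0,0,0],[0,0,0],[0,0,0],[0,0,0],[0,0,0],[0,0,0]], grip=[-1,-1,-1,0,1,1,1,1])

```text
t: 15.0
eef_pos: [544.9, -263.0, 78.2]
ee_rot: [-0.0, -3.141, 0.0]
ft_force: [0.3, -0.1, 0.4]
finger_gap: 85.0
```

Request:
move_arm(linear=[[0,0,0],[0,0,0],[0,0,0.2],[0,0,0.6],[0,0,1.2],[0,0,2.0],[0,0,2.8],[0,0,3.4]], twist=[[0,0,0],[0,0,0],[0,0,0],[0,0,0],[0,0,0],[0,0,0],[0,0,0],[0,0,0]], grip=[1,1,1,1,1,1,1,1])

```text
t: 15.8
eef_pos: [545.3, -263.3, 165.8]
ee_rot: [0.001, 3.14, -0.001]
ft_force: [0.4, 0.4, 0.8]
finger_gap: 85.3
```

Request:
move_arm(linear=[[0,0,0.6],[0,0,1.0],[0,0,1.2],[0,0,1.2],[0,0,1.2],[0,0,1.2],[0,0,1.2],[0,0,1.2]], twist=[[0,0,0],[0,0,0],[0,0,0],[0,0,0],[0,0,0],[0,0,0],[0,0,0],[0,0,0]], grip=[1,1,1,1,1,1,1,1])

```text
t: 16.6
eef_pos: [544.8, -263.0, 192.9]
ee_rot: [-0.0, -3.141, -0.0]
ft_force: [0.7, 0.2, -0.5]
finger_gap: 85.2
```

```bash
sed -i 's/-50\]/-100]/' look.py; python3 look.py 10
```

```text
16.6 [ 544.8 -263.   192.9] [-0.    -3.141 -0.   ] 85.2 [ 0.7  0.2 -0.5]
side 330 262 tip [378.4 294.2]
scene 149 94 tip [193.5 128.8]
```

View pics/z10.png

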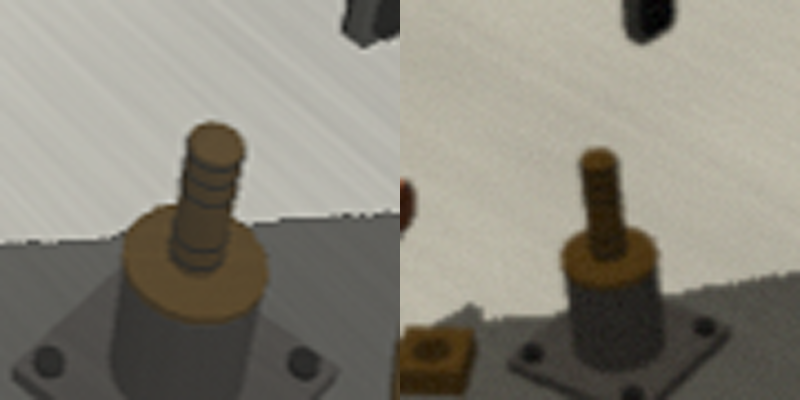

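The pin stands upright in the right sleeve with its collar flush on the rim, side view (372,320), and the gripper is well clear.

```bash
python3 -c "
from h import *
print(r.sign_off())"
```

```text
the job is handed in; nothing more can be done
None
```

The right-hand sleeve is the open one. The pin now stands in it, upright, with its collar flush on the rim. I handed the job in at about 16.7 s of the 51 s allowed; the hand-in reports no verdict.

- **Left sleeve:** the pin stopped about 25 mm below the rim with about 31 N on the tool, so it is blanked.
- **Right sleeve:** the pin went past that depth with no contact force. Its collar met the rim at TCP z ≈ 78 mm, where 79 mm was predicted.
- **Forces:** seating the collar briefly put about 53 N on the wrist, under the 120 N limit. I relieved it before opening the gripper.
- **Last checks:** side and scene pictures show the pin seated and the gripper raised about 115 mm clear, with the tool force near zero.
- **Look-alike pins:** the two smaller loose pins stood upright in the first pictures and had fallen over by about t = 2 s. The arm had not been near them. They are still on the table.

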